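Secure a graphics-card stand: bar down, steadying leg out to its mark, cam lever shut

ROBOT

A 6-joint arm with a two-finger parallel gripper is mounted at the origin on the work surface. World frame = base frame: x ahead of the robot, y to its left, z up, the work surface at z = 0. Lengths are in mm, angles in rad, forces in N, time in s.
With the tool pointing down it reaches from about 325 to 1000 mm from the base axis. Payload 5.1 kg.
Tool frame: the origin (TCP) lies midway between the tips of the shut fingers; the grasp point (between the pads) lies bot.hold_point_z behind it (bot.hold_point_z is the distance from the TCP to the grasp point, in mm); z points along the fingers, y is the line along which they close (so a half turn about z gives the same grasp; the last joint's range is limited). The gripper opens to 85 mm and grips with 20 to 120 N. Pads are 22 mm wide; open, the fingers measure 114 mm over their backs; the gripper's body (76 mm by 85 mm) begins 54 mm behind the grasp point. The pads swing forward as they close: fully open they stand 13 mm farther back than shut.
Start: joints at [-1.237, 0.124, 1.65, -0, 1.367, -0.083], TCP at [263.111, -594.355, 231.322] pointing down, gripper open.
Joint ranges: [-2.61, 2.61], [-1.02, 2.33], [0.03, 2.71], [-1.35, 4.49], [0.32, 2.68], [-2.91, 2.91]. Speed limits (rad/s): [2.57, 2.57, 3.14, 3.14, 3.14, 3.14].

INTERFACE

Orientations are given as a unit quaternion [w, x, y, z].
In Python, from rig import sensors, vision, job, bot gives the robot as it stands.
- The arm moves only by the tool arm_command, never from a script. Its arguments are lists of equal length, an entry for each row: "xyz": the shift along the tool's x, y, z in units of 30 mm (1.0 is 30 mm), a list of three; "spin": the turn about the tool's z in units of 8 degrees (1.0 is 8 degrees); "fingers": the opening, from 0 (shut) to 1 (fully open). In form: {"xyz": [[dx, dy, dz], ...], "spin": [spin, ...], "fingers": [fingers, ...]}. A call has 1 to 10 rows; each row shifts and turns the commanded pose from where the row before left it, along the tool's axes as they then stand; what a row does not reach is not made up. A row lasts 1/10 s, in which the tool goes at most 50 mm and 8.59 degrees, less where a joint would pass 70% of its speed; a pose out of reach is approached as far as the arm can. A call is refused whole if a number of a shift passes 1 or a number of a turn 1, either way. A call with a gripper value outside its range is refused whole. The fingers move at their own pace and stop on an object; "grip_force" is the grip in N (left out, the last holds). Time passes only in rows, so rows that do not move let the fingers close. It gives the time, the measured TCP pose, the force, the opening and the grip force at its end, in the units of the state.
- sensors.get_obs(): the state, without advancing time (a new reading comes with each control period).
- vision.camera(name): name is "side" or "top" or "wrist"; returns (picture, depth): 480x640x3 uint8, red, green, blue; 480x640 float32, mm along the optical axis (not along the pixel's ray), 0 where there is no reading.
- vision.camera_model(name): a dict with "camera_matrix" (3x3 intrinsics, pixels), "k1" (the pictures are not rectified: a ray, as slopes to the right and down, at radius r is drawn at 1 + k1 r^2 times it, then the intrinsics apply), "world_from_camera" (4x4, takes a point from camera to world coordinates); the wrist camera has in their place "tool_from_camera" (4x4, takes a point from camera to tool coordinates, whose origin is the TCP and whose axes are the flange's). Camera axes: x right, y up, looking along -z (the intrinsics and any distortion apply to the point x, -y, -z); pixel columns grow to the right and rows downward; lengths in mm; the calibration is good to about 2 mm. A picture is of the moment at which its call begins: read the wrist's pose just before it. camera_model takes no time and is no camera call.
- job.sign_off(): hands the job in; it is judged then, once.
The state is a dict: "t": time; "joint_positions": joint angles; "dq": joint speeds; "joint_torque": joint torques, N m; "tool_pos": TCP position; "tool_rot": TCP orientation; "force": force on the tool from outside, world axes, zero at the start; "moment": the same for the moment, N m; "grip_width": finger opening in mm; "gripper_force": force on a finger pad.
Only numpy, scipy, OpenCV 4.12 (cv2) and the standard library are available. Lean on these libraries where they do the work, as an engineer would, in place of code of your own. Each camera call takes 0.05 s, during which the arm holds its last target. There are 200 camera calls.

TASK

Get the graphics-card stand on the repair bench ready for cleaning: first swing the hold-down bar over the card until it rests fully down in its catch. Then push the sprung steadying leg out by its end plate until its pointer lines up with the length mark, with the cam lever still open, and while holding the leg there squeeze the cam lever fully closed against the leg's fin. Finish still pinching fin and lever together with the pointer on the mark (the leg springs back if let go), and leave the screwdriver, dish and drive where they lie.

Things in the scene. Friction and masses are not known exactly. Their poses are not given: they have to be found in the camera images.
- stand: Fixed card stand, steel base 200 x 360 x 12 mm (own x -100..100, y -210..150). Origin on the bench, z up. Black card with two fans (x -55..55, y -198..-26, top 51 mm up) lies on it. Hold-down bar crosses the card along x at y = -112: hinge posts x = -76 (tops 66 mm up), catch x = +74 (two uprights 22 mm apart, tops 68 mm up). Leg slides out along own +y on x = 0; scale strip on its -x side.
- bar_hinge (a point): Hinge axis of the hold-down bar, at (-76, -112, 58) mm in the stand frame; the axis runs along the stand's y. The point has the stand's axes.
- bar_tip (a point): Free end, mid-thickness, of the steel hold-down bar: a flat strip 160 mm long from hinge axis to tip, 16 wide, 6 thick. Open it stands up, leaning towards the stand's +x; closed it lies level along +x, 58 mm up, its end between the catch uprights. Stiff hinge: it stays where left, and takes about 2 N at 100 mm from the hinge to move.
- bar (a joint): Hold-down bar angle above level (rad): 0 = fully down in its catch, starts near upright (1.1 to 1.45).
- leg (a joint): How far the steadying leg is out along the stand's +y (m): starts 0 = home, most 0.11. A spring pulls it back with 3 N (home) to 5 N (out) at all times, also with the lever closed, so it must be held. Aluminium bar 24 mm wide along x, top 30 mm above the bench, with end plate, fin, lever and pointer on it.
- pinch_point (a point): Point on the leg to pinch, 54 mm above the bench, 10 mm from the end plate's inner face, on the stand's x = 0, midway across the closed pair of fin and lever (together 20 mm thick along x, -10 to +10 about this point). Open fingers set here, 70 mm or more apart and closing along the stand's x, straddle fin and open lever. Moves with the leg; stand's axes.
- lever (a joint): Cam lever angle (rad): 0 = fully closed, parallel to the fin; starts 0.28 to 0.34 (most 0.34). On the fin's +x side; pivots about a vertical pin 55 mm behind the pinch point (-y), at x = +5.5 mm, and opens towards +x: its outer face at the pinch point is then up to 30 mm out. Stiff: it stays where left, about 3 N at the pinch point moves it.
- leg_pointer (a point): End of the leg's pointer, a thin dark steel finger 4 mm wide that sticks out to the stand's -x from the leg, 58 mm from the leg's middle, its end over the scale strip, 31 mm above the bench. Moves with the leg and has the stand's axes.
- mark_line (a point): The length mark: dark steel clip with a 4 mm wide bar along x on the scale strip, beside the pointer's path, clamped so it cannot shift. The leg is at length when pointer and mark have the same y in the stand frame (the two bars form one straight line). Starts 40 to 85 mm beyond the pointer in +y. Stand's axes.
- screwdriver: Loose screwdriver lying on the bench beyond the stand; leave alone. Origin on its underside.
- dish: Loose steel dish, 110 mm across, 30 mm high; leave alone. Origin at the middle of its underside.
- drive: Loose flat aluminium drive 70 x 100 x 10 mm; leave alone. Origin at the middle of its underside.
- end_plate (a point): Middle of the inner (-y) face of the leg's end plate, 54 mm above the bench. Plate is crosswise: 100 mm along x, 10 thick, from 4 to 70 mm above the bench. Fingers straddling the fin can push on this face towards +y to slide the leg out. Moves with the leg; stand's axes.
- fin_top (a point): Middle of the top edge of the leg's upright aluminium fin (leg_c0) (9 thick along x, 75 long along y, 42 high mm), which runs along the leg up to the end plate, top 72 mm above the bench; its outer (-x) face is at the stand's x = -10 mm. Moves with the leg; stand's axes.
- lever_tip (a point): Middle of the free end of the cam lever's dark steel blade (lever_c0), 53 mm above the bench. Blade 9 mm thick, 58 mm long from pivot pin to tip (own y), from 38 to 68 mm above the bench. Turns with the lever.

How it is judged:
By the outcome, as a careful person would: the job done as asked, in the order asked, and still so for the second after the job is handed in, while the arm keeps its last pose, push and grip.
It also fails if it takes over 56 s, if anything falls off the work surface, if the arm or the gripper's body presses on something with over 40 N, if the wrist force passes 120 N, or if a joint passes its speed limit or range.

## Working session

There is one attempt and no reset: what is moved stays moved. The work goes in short steps, Python scripts to look and compute and a tool call to move; the robot and the scene stay as the last step left them, time stands still between calls to the robot, and variables do not carry over. Pictures are saved under pics/ and viewed, at most 13 in all, crops included, and the job is handed in when it is done.

Besides the shell and the picture viewer there is one more tool, called after ">>>" as name(argument=value, ...), one argument or row to a line, values as JSON. arm_command: Moves the arm, as the interface text tells. Its arguments: {"type":"object","properties":{"xyz":{"type":"array"},"spin":{"type":"array"},"fingers":{"type":"array"},"grip_force":{"type":"number"}},"required":["xyz","spin","fingers"]}

```bash
mkdir -p pics; ls; cat > h.py <<'E'
import numpy as np, cv2
from rig import sensors, vision, job, bot
def snap(n,f):
    o=sensors.get_obs(); im,d=vision.camera(n); cv2.imwrite('pics/'+f+'.png',im[:,:,::-1]); np.savez('pics/'+f+'.npz',d=d,im=im,p=o['tool_pos'],q=o['tool_rot']); return im,d
E
python3 - <<'E'
from h import *
for n in ('top','side','wrist'):
    snap(n,n+'0'); print(n,vision.camera_model(n))
print(sensors.get_obs(),bot.hold_point_z)
E
```

```text
pics
top {'camera_matrix': array([[440.05196482,   0.        , 314.80126012],
       [  0.        , 440.05196482, 233.54632789],
       [  0.        ,   0.        ,   1.        ]]), 'k1': -0.019799871932632534, 'world_from_camera': array([[ 3.01348449e-02,  9.90883093e-01, -1.31311032e-01,
         3.75480572e+02],
       [-9.99477944e-01,  2.83404381e-02, -1.55131814e-02,
        -3.46448405e+01],
       [-1.16503370e-02,  1.31709967e-01,  9.91219831e-01,
         1.11878800e+03],
       [ 0.00000000e+00,  0.00000000e+00,  0.00000000e+00,
         1.00000000e+00]])}
side {'camera_matrix': array([[610.78759329,   0.        , 313.53121648],
       [  0.        , 610.78759329, 238.31581521],
       [  0.        ,   0.        ,   1.        ]]), 'k1': 0.05321277850016857, 'world_from_camera': array([[-8.16439921e-01,  3.71166861e-01, -4.42335865e-01,
        -2.01058338e+02],
       [-5.77070421e-01, -5.51517543e-01,  6.02343863e-01,
         9.19128159e+02],
       [-2.03859083e-02,  7.47036520e-01,  6.64470355e-01,
         1.12341602e+03],
       [ 0.00000000e+00,  0.00000000e+00,  0.
[... 631 characters left out ...]
ositions': array([-1.23660202e+00,  1.24352053e-01,  1.65138442e+00,  1.91216227e-05,
        1.36747867e+00, -8.26037794e-02]), 'dq': array([-0.00099188, -0.00161937, -0.00455463, -0.00150268,  0.0011715 ,
        0.00134724]), 'joint_torque': array([ 1.90688584e-04, -4.24225903e+01, -3.66013670e+01, -1.08393717e-04,
        4.65552119e-03,  2.11919570e-06]), 'tool_pos': array([ 262.96109362, -593.91079309,  230.32324229]), 'tool_rot': array([-8.06004033e-04,  9.78363476e-01,  2.06891882e-01, -9.24928393e-05]), 'force': array([0.15101535, 0.48358196, 0.40927937]), 'moment': array([0.03830239, 0.00484848, 0.04166813]), 'gripper_force': 0.0, 'grip_width': 85.72300264662687} 18.700000000000003
```

View pics/top0.png

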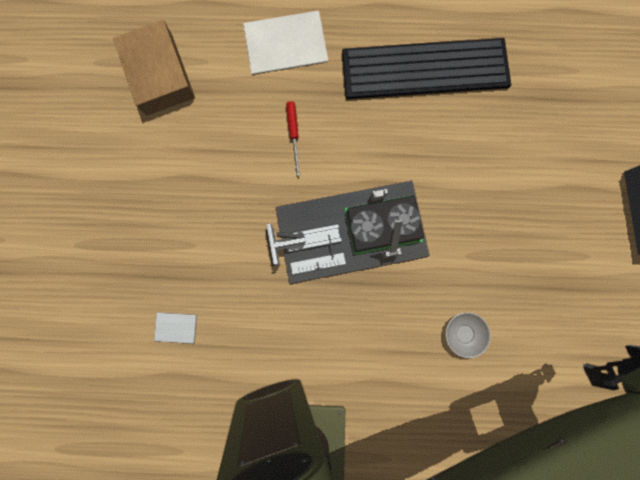

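View pics/side0.png

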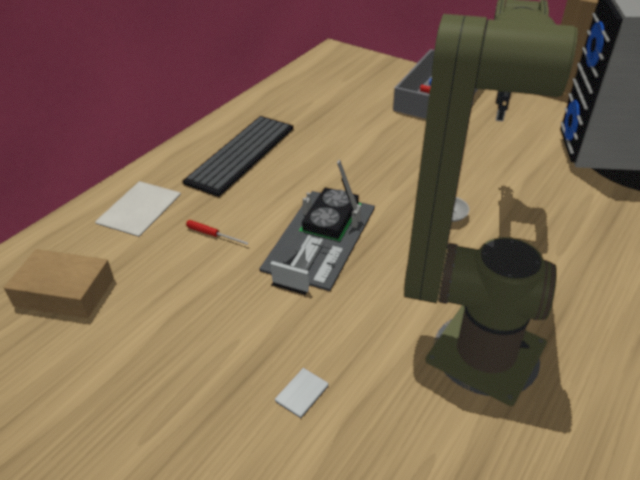

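The top view shows the stand's base corners near (276,206), (413,181), (429,257) and (290,283). Stand +y is to the left (world +y) and +x is up (world +x). The bar stands up over the hinge at (393,253), and the catch is at (378,194). The side view agrees.

```bash
cat >> h.py <<'E'
from scipy.spatial.transform import Rotation as R
def cam(n,f=None):
    m=vision.camera_model(n); K=m['camera_matrix']
    if n!='wrist': return K,m['k1'],m['world_from_camera']
    z=np.load('pics/'+f+'.npz'); T=np.eye(4); q=z['q']; T[:3,:3]=R.from_quat([q[1],q[2],q[3],q[0]]).as_matrix(); T[:3,3]=z['p']
    return K,m['k1'],T@m['tool_from_camera']
def ray(c,px):
    K,k,T=c; und=cv2.undistortPoints(np.array(px,float).reshape(-1,1,2),K,np.array([k,0,0,0,0.]))[:,0]
    d=np.c_[und[:,0],-und[:,1],-np.ones(len(und))]@T[:3,:3].T
    return T[:3,3],d
def onz(c,px,z):
    o,d=ray(c,px); return o+d*((z-o[2])/d[:,2])[:,None]
def proj(c,P):
    K,k,T=c; p=(np.atleast_2d(P)-T[:3,3])@T[:3,:3]; u=np.c_[p[:,0],-p[:,1]]/(-p[:,2:]); r=(u**2).sum(1)[:,None]; u=u*(1+k*r)
    return u*[K[0,0],K[1,1]]+[K[0,2],K[1,2]]
def fit2(S,W):
    S=np.array(S,float);W=np.array(W)[:,:2]; a=S-S.mean(0); b=W-W.mean(0)
    th=np.arctan2((a[:,0]*b[:,1]-a[:,1]*b[:,0]).sum(),(a*b).sum()); c,s=np.cos(th),np.sin(th); M=np.array([[c,-s],[s,c]])
    t=W.mean(0)-M@S.mean(0); return th,t,W-(S@M.T+t)
def s2w(th,t,P):
    P=np.atleast_2d(np.array(P,float)); c,s=np.cos(th),np.sin(th); o=P.copy(); o[:,:2]=P[:,:2]@np.array([[c,-s],[s,c]]).T+t; return o
E
python3 - <<'E'
from h import *
c=cam('top'); W=onz(c,[(276,206),(413,181),(429,257),(290,283)],12)
th,t,r=fit2([(100,150),(100,-210),(-100,-210),(-100,150)],W); print(W,th,t,r)
o=sensors.get_obs();print(R.from_quat(np.roll(o['tool_rot'],-1)).as_matrix())
print(s2w(th,t,[(0,-60,0),(-76,-112,58),(74,-112,58),(0,150,54)]))
print(onz(c,[(297,178),(292,102),(468,336),(176,328)],5))
E
```

```text
[[ 590.41995271   84.19639066   12.        ]
 [ 665.75306511 -265.96429339   12.        ]
 [ 470.82702149 -306.27762931   12.        ]
 [ 395.53894163   40.95822648   12.        ]] 0.21233888952459987 [524.31234022 -82.44560613] [[-0.03442997 -1.06378791]
 [-0.57017776  0.69017118]
 [ 0.01191371  2.52620204]
 [ 0.59269402 -2.15258531]]
[[ 9.14391481e-01  4.04830772e-01 -5.14494614e-04]
 [ 4.04831070e-01 -9.14390199e-01  1.53885778e-03]
 [ 1.52528151e-04 -1.61540185e-03 -9.99998684e-01]]
[[ 536.95715025 -141.09804665    0.        ]
 [ 473.62289428 -207.94692114   58.        ]
 [ 620.25399559 -176.33489607   58.        ]
 [ 492.70031514   64.18549518   54.        ]]
[[ 667.28428637   33.42907511    5.        ]
 [ 874.89494492   54.21202253    5.        ]
 [ 278.14415031 -404.02385589    5.        ]
 [ 275.13499506  322.31617435    5.        ]]
```

>>> arm_command(
  xyz=[
    [0, 0, -0.2],
    [0, 0, -0.2],
    [0, 0, -0.2],
    [0, 0, -0.2],
    [0, 0, -0.2],
    [0, 0, -0.2],
    [0, 0, -0.2],
    [0, 0, -0.2],
    [0, 0, -0.2],
    [0, 0, -0.2],
  ],
  spin=[-0.98, -0.98, -0.98, -0.98, -0.98, -0.98, -0.98, -0.98, -0.98, -0.98],
  fingers=[1, 1, 1, 1, 1, 1, 1, 1, 1, 1],
)

```text
t: 1.15
tool_pos: [263.0, -594.2, 291.0]
tool_rot: [-0.0, 0.625, 0.78, 0.0]
force: [-0.4, 0.2, -0.2]
grip_width: 85.3
gripper_force: 0.0
```

>>> arm_command(
  xyz=[
    [0.86, 0.8, 0],
    [0.86, 0.8, 0],
    [0.86, 0.8, 0],
    [0.86, 0.8, 0],
    [0.86, 0.8, 0],
    [0.86, 0.8, 0],
    [0.86, 0.8, 0],
    [0.86, 0.8, 0],
    [0.86, 0.8, 0],
    [0.86, 0.8, 0],
  ],
  spin=[0, 0, 0, 0, 0, 0, 0, 0, 0, 0],
  fingers=[1, 1, 1, 1, 1, 1, 1, 1, 1, 1],
)

```text
t: 2.15
tool_pos: [443.1, -289.8, 291.0]
tool_rot: [-0.0, 0.627, 0.779, 0.0]
force: [0.2, -0.2, 0.4]
grip_width: 85.3
gripper_force: 0.0
```

>>> arm_command(
  xyz=[
    [0.86, 0.8, 0],
    [0.86, 0.8, 0],
    [0.86, 0.8, 0],
    [0.86, 0.8, 0],
    [0.86, 0.8, 0],
    [0, 0, 0],
    [0, 0, 0],
  ],
  spin=[0, 0, 0, 0, 0, 0, 0],
  fingers=[0, 0, 0, 0, 0, 0, 0],
)

```text
t: 2.85
tool_pos: [532.5, -139.2, 290.9]
tool_rot: [-0.0, 0.627, 0.779, -0.0]
force: [-0.6, 0.3, -0.3]
grip_width: -0.1
gripper_force: 0.0
```

```bash
python3 - <<'E'
from h import *
snap('wrist','w1'); o=sensors.get_obs(); print(o['tool_pos'],R.from_quat(np.roll(o['tool_rot'],-1)).as_matrix())
E
```

```text
[ 532.25684015 -139.85828587  290.98790862] [[-2.12970216e-01  9.77058381e-01 -7.79174985e-04]
 [ 9.77058686e-01  2.12970064e-01 -2.74081221e-04]
 [-1.01852408e-04 -8.19670824e-04 -9.99999659e-01]]
```

View pics/w1.png

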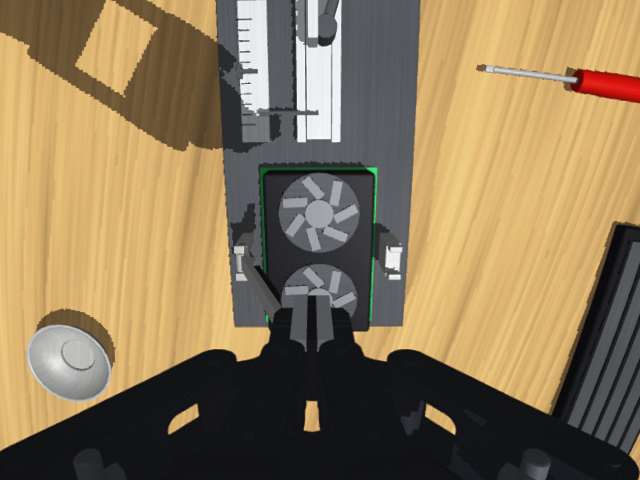

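The wrist view shows the base's rear corners at (234,326) and (404,326). The hinge post is at (240,262) and the catch at (394,261), with the bar leaning from (245,255) to about (278,312). The pointer is at (262–318,112). I need a second view shifted towards the leg.

>>> arm_command(
  xyz=[
    [1, 0, 0],
    [1, 0, 0],
    [1, 0, 0],
    [1, 0, 0],
    [0, 0, 0],
    [0, 0, 0],
  ],
  spin=[0, 0, 0, 0, 0, 0],
  fingers=[0, 0, 0, 0, 0, 0],
)

```text
t: 3.5
tool_pos: [506.8, -23.2, 291.4]
tool_rot: [0.0, 0.628, 0.779, -0.0]
force: [0.0, -0.0, -0.4]
grip_width: -0.0
gripper_force: 0.0
```

```bash
python3 - <<'E'
from h import *
im,d=snap('wrist','w2'); c=cam('wrist','w1'); 
W=onz(c,[(234,326),(404,326)],12); print(W,np.linalg.norm(W[0]-W[1])); print(onz(c,[(240,246),(394,246),(240,277),(394,277)],67))
E
```

```text
[[ 475.66543286 -305.36065403   12.        ]
 [ 671.58123379 -262.37513547   12.        ]] 200.57606003667712
[[ 473.43304378 -189.06435435   67.        ]
 [ 618.04938429 -157.27758723   67.        ]
 [ 478.65120649 -220.42457575   67.        ]
 [ 626.68558457 -187.89604966   67.        ]]
```

View pics/w2.png

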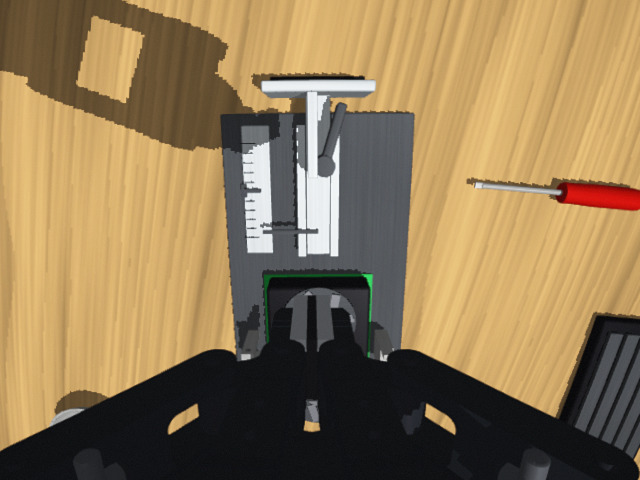

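The second view shows the front base corners at (222,114) and (413,113). The pointer bar is on row ~230 (x 262–318) and the mark clip on row ~190 (x 242–260). The plate's top edge is at rows 81–91 (x 262–375), the fin at x 307–317, the lever from its pin at (326,166) to its tip at (341,104).

```bash
cat >> h.py <<'E'
def dep(n,f,px):
    c=cam(n,f); d=np.load('pics/'+f+'.npz')['d']; o,r=ray(c,px)
    # rays have unit depth along the optical axis
    return np.array([o+ri*d[int(v),int(u)] for ri,(u,v) in zip(r,px)])
E
python3 - <<'E'
from h import *
c1=cam('wrist','w1');c2=cam('wrist','w2'); np.set_printoptions(precision=1,suppress=True)
W=np.r_[onz(c1,[(234,326),(404,326)],12),onz(c2,[(222,114),(413,113)],12)]
th,t,r=fit2([(-100,-210),(100,-210),(-100,150),(100,150)],W); print(th,np.degrees(th),t,r)
def w2s(P): P=P.copy();P[:,:2]=s2w(-th,[0,0],np.c_[P[:,:2]-t,P[:,2]])[:,:2];return P
px=[(275,230),(265,230),(252,190),(312,140),(312,110),(280,86),(360,86),(326,166),(335,135),(341,106),(320,200),(230,200)]
print('w2 depth',w2s(dep('wrist','w2',px)))
px=[(239,250),(241,272),(394,250),(394,272),(255,275),(265,290),(275,308),(320,212),(290,112),(250,70),(320,100)]
print('w1 depth',w2s(dep('wrist','w1',px)))
# triangulate the pointer bar (row only) between views: z from disparity
print(w2s(onz(c1,[(290,112)],31)),w2s(onz(c2,[(290,230)],31)),w2s(onz(c1,[(250,71)],31)),w2s(onz(c2,[(252,190)],31)))
print(w2s(onz(c2,[(312,92),(262,91),(375,91),(312,97)],70)))
o=sensors.get_obs(); print(w2s(o['tool_pos'][None]))
# bar tip: search nearby pixels, furthest from the hinge
D=np.load('pics/w1.npz')['d']; vv,uu=np.mgrid[240:330,240:300]; px=np.c_[uu.ravel(),vv.ravel()]
S=w2s(dep('wrist','w1',px)); k=(S[:,2]>90)&(abs(S[:,1]+112)<20); b=S[k]; print(k.sum(),b[np.argmax(b[:,2])],np.degrees(np.arctan2(b[:,2]-58,b[:,0]+76))[::40])
np.savez('stand.npz',th=th,t=t)
E
```

```text
0.22166279535144812 12.70034264871006 [527.5 -80.3] [[-0.5  1.8]
 [ 0.3  0.8]
 [ 2.5 -0.5]
 [-2.3 -2. ]]
w2 depth [[-45.1  31.7  33.4]
 [-55.7  31.4  31.7]
 [-69.1  71.6  20. ]
 [ -6.1 122.9  70.9]
 [ -5.9 148.5  70.7]
 [-33.4 168.9  70.3]
 [ 35.9 168.6  68.5]
 [  6.4  99.8  69.4]
 [ 14.5 127.   67.6]
 [ 19.6 151.9  67.5]
 [  1.7  61.8  27.9]
 [-95.   59.7   9.8]]
w1 depth [[ -78.3  -98.9   64.9]
 [ -78.1 -122.5   62.2]
 [  71.8  -99.3   66.1]
 [  74.  -123.6   61.3]
 [ -55.4 -104.6  119.4]
 [ -43.3 -104.7  152.3]
 [ -32.9 -105.2  183.3]
 [   0.5  -65.    49.5]
 [ -28.1   30.2   31.8]
 [ -67.1   71.    19.9]
 [   1.    41.3   29.3]]
[[-28.1  30.2  31. ]] [[-29.7  31.   31. ]] [[-65.5  68.5  31. ]] [[-67.4  73.2  31. ]]
[[ -5.8 163.6  70. ]
 [-49.2 165.   70. ]
 [ 48.9 164.3  70. ]
 [ -5.8 159.5  70. ]]
[[ -7.6  59.9 291.4]]
1013 [ -31.6 -104.4  189.8] [75.6 67.  73.5 68.5 66.9 67.5 68.7 72.5 73.5 66.9 70.5 72.7 67.  70.5
 72.6 67.8 71.5 72.1 67.2 69.6 70.  69.8 69.4 71.8 71.7 71.7]
```

>>> arm_command(
  xyz=[
    [-0.95, -0.36, 0],
    [-0.95, -0.36, 0],
    [-0.95, -0.36, 0],
    [-0.95, -0.36, 0],
    [-0.95, -0.36, 0],
    [-0.95, -0.36, 0],
    [0, 0, 0],
    [0, 0, 1],
    [0, 0, 1],
    [0, 0, 1],
  ],
  spin=[-0.05, 0, 0, 0, 0, 0, 0, 0, 0, 0],
  fingers=[0, 0, 0, 0, 0, 0, 0, 0, 0, 0],
)

```text
t: 4.55
tool_pos: [481.0, -204.2, 200.5]
tool_rot: [0.0, 0.625, 0.78, 0.0]
force: [-0.3, -0.2, 0.1]
grip_width: -0.0
gripper_force: 0.0
```

>>> arm_command(
  xyz=[
    [0, 0, 1],
    [0, 0, 0],
    [0, 0, 0],
  ],
  spin=[0, 0, 0],
  fingers=[0, 0, 0],
)

```text
t: 4.85
tool_pos: [481.0, -203.7, 171.4]
tool_rot: [-0.0, 0.625, 0.781, -0.0]
force: [1.2, 0.4, 0.6]
grip_width: 0.0
gripper_force: 0.0
```

```bash
cat >> h.py <<'E'
def tcp_s():
    z=np.load('stand.npz'); o=sensors.get_obs(); p=o['tool_pos']; M=R.from_quat(np.roll(o['tool_rot'],-1)).as_matrix()
    q=s2w(-z['th'],[0,0],[np.r_[p[:2]-z['t'],p[2]]])[0]
    return q, np.degrees(np.arctan2(M[1,1],M[0,1])-z['th']), o['force'], o['t']
E
python3 - <<'E'
from h import *
np.set_printoptions(precision=2,suppress=True)
q,a,f,t=tcp_s(); print(q,a,f,t)
p=[q[[0,2]]]
for th in np.linspace(1.2,0.0,15): p.append([-76+110*np.cos(th)-3*np.sin(th)-14.5,58+110*np.sin(th)+3*np.cos(th)])
d=np.diff(p,axis=0)/30; print(np.c_[d[:,0],-d[:,1]],(q[1]+112)/30)
E
```

```text
[ -72.57 -110.15  171.43] -0.062309220964572046 [1.18 0.41 0.56] 4.85
[[0.64 0.33]
 [0.29 0.12]
 [0.28 0.14]
 [0.27 0.17]
 [0.25 0.19]
 [0.23 0.21]
 [0.22 0.23]
 [0.2  0.25]
 [0.17 0.26]
 [0.15 0.28]
 [0.13 0.29]
 [0.1  0.3 ]
 [0.08 0.31]
 [0.05 0.31]
 [0.02 0.31]] 0.06165804684328246
```

>>> arm_command(
  xyz=[
    [-0.06, 0.32, 0.16],
    [0, 0.32, 0.17],
    [0, 0.29, 0.12],
    [0, 0.28, 0.14],
    [0, 0.27, 0.17],
    [0, 0.25, 0.19],
    [0, 0.23, 0.21],
    [0, 0.22, 0.23],
  ],
  spin=[0, 0, 0, 0, 0, 0, 0, 0],
  fingers=[0, 0, 0, 0, 0, 0, 0, 0],
)

```text
t: 5.65
tool_pos: [545.9, -190.5, 128.9]
tool_rot: [-0.0, 0.625, 0.781, 0.0]
force: [-0.3, 0.2, 0.3]
grip_width: -0.2
gripper_force: 0.5
```

>>> arm_command(
  xyz=[
    [0, 0.2, 0.25],
    [0, 0.17, 0.26],
    [0, 0.15, 0.28],
    [0, 0.13, 0.29],
    [0, 0.1, 0.3],
    [0, 0.08, 0.31],
    [0, 0.05, 0.31],
    [0, 0, 0],
    [0, 0, 0],
  ],
  spin=[0, 0, 0, 0, 0, 0, 0, 0, 0],
  fingers=[0, 0, 0, 0, 0, 0, 0, 0, 0],
)

```text
t: 6.55
tool_pos: [570.5, -184.9, 68.9]
tool_rot: [-0.001, 0.625, 0.781, -0.0]
force: [-0.3, -0.4, -1.0]
grip_width: 0.1
gripper_force: 0.0
```

```bash
python3 - <<'E'
from h import *
print(tcp_s()); snap('wrist','w3')
E
```

```text
(array([  18.96316469, -111.4797236 ,   68.90932059]), np.float64(-0.021387834219373115), array([-0.29612539, -0.37487893, -1.04440219]), 6.55)
```

View pics/w3.png

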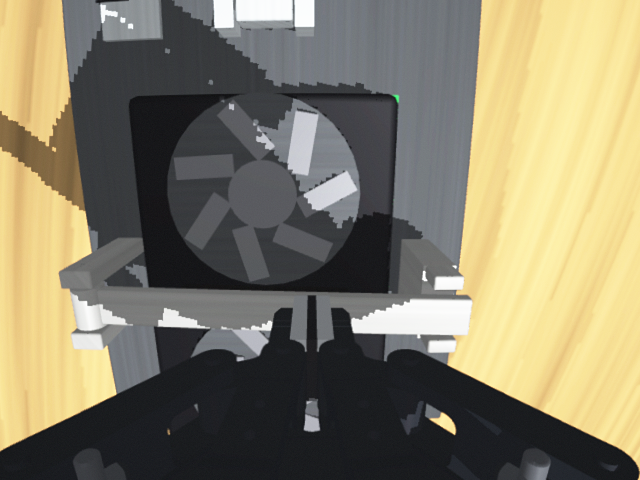

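The bar is in front of the fingers and lies nearly level between the catch uprights (tip at about (468,315)). I'll press it down the rest of the way.

>>> arm_command(
  xyz=[
    [0, 0.02, 0.15],
    [0, 0, 0.1],
    [0, 0, 0.05],
    [0, 0, 0],
  ],
  spin=[0, 0, 0, 0],
  fingers=[0, 0, 0, 0],
)

```text
t: 7.0
tool_pos: [571.9, -185.0, 61.0]
tool_rot: [0.0, 0.625, 0.781, 0.0]
force: [-0.7, -0.5, 3.7]
grip_width: -0.1
gripper_force: 1.3
```

>>> arm_command(
  xyz=[
    [0, 0, 0.05],
    [0, 0, 0],
  ],
  spin=[0, 0],
  fingers=[0, 0],
)

```text
t: 7.2
tool_pos: [571.9, -185.0, 60.9]
tool_rot: [-0.0, 0.625, 0.781, -0.0]
force: [-4.0, 0.8, 9.3]
grip_width: -0.0
gripper_force: 4.9
```

>>> arm_command(
  xyz=[
    [0, 0, 0.05],
    [0, 0, 0.03],
    [0, 0, 0],
  ],
  spin=[0, 0, 0],
  fingers=[0, 0, 0],
)

```text
t: 7.5
tool_pos: [572.0, -185.1, 60.7]
tool_rot: [-0.0, 0.625, 0.781, -0.0]
force: [-10.7, 4.3, 20.4]
grip_width: -0.2
gripper_force: 10.3
```

>>> arm_command(
  xyz=[
    [0, 0, -0.5],
    [0, 0, -1],
    [0, 0, -1],
    [0, 0, -1],
    [0, 0, -1],
    [0, 0, -1],
    [0, 0, -1],
    [0, 0, -1],
    [0, 0, 0],
    [0, 0, 0],
  ],
  spin=[0, 0, 0, 0, 0, 0, 0, 0, 0, 0],
  fingers=[0, 0, 0, 0, 0, 0, 0, 0, 0, 0],
)

```text
t: 8.5
tool_pos: [571.9, -185.0, 282.3]
tool_rot: [0.001, 0.625, 0.781, 0.0]
force: [-0.9, -0.1, 0.3]
grip_width: -0.1
gripper_force: 0.0
```

```bash
python3 - <<'E'
from h import *
np.set_printoptions(precision=1,suppress=True)
print(tcp_s()); snap('wrist','w4'); z=np.load('stand.npz')
vv,uu=np.mgrid[0:480:2,100:540:2]; px=np.c_[uu.ravel(),vv.ravel()]
P=dep('wrist','w4',px); S=P.copy(); S[:,:2]=s2w(-z['th'],[0,0],np.c_[P[:,:2]-z['t'],P[:,2]])[:,:2]
for x in range(-70,95,10):
    k=(abs(S[:,0]-x)<5)&(abs(S[:,1]+112)<5)&(S[:,2]<150); print(x,k.sum(),np.median(S[k,2]) if k.any() else None)
E
```

```text
(array([  20.3, -111.9,  282.3]), np.float64(-0.01814502557328652), array([-0.9, -0.1,  0.3]), 8.5)
-70 42 60.17005515528925
-60 34 59.462671102218366
-50 30 59.95730835990429
-40 27 60.31578835426643
-30 31 60.120373964512225
-20 33 60.01153392546871
-10 30 60.14890767350869
0 35 60.071182534435025
10 30 60.12934581498092
20 28 60.23250848939645
30 35 60.09104918276074
40 30 60.218755873030915
50 32 60.23712285439416
60 43 59.650607561849654
70 35 59.96475073151413
80 30 59.90309346416109
90 12 11.076208746090145
```

>>> arm_command(
  xyz=[
    [0.96, -0.08, 0],
    [0.96, -0.08, 0],
    [0.96, -0.08, 0],
    [0.96, -0.08, 0],
    [0.96, -0.08, 0],
    [0.96, -0.08, 0],
    [0.96, -0.08, 0],
    [0.96, -0.08, 0],
    [0.96, -0.08, 0],
    [0, 0, 0],
  ],
  spin=[0, 0, 0, 0, 0, 0, 0, 0, 0, 0],
  fingers=[1, 1, 1, 1, 1, 1, 1, 1, 1, 1],
)

```text
t: 9.55
tool_pos: [492.0, 65.5, 279.4]
tool_rot: [-0.002, 0.623, 0.782, -0.001]
force: [0.1, -0.6, -0.5]
grip_width: 85.2
gripper_force: 0.0
```

>>> arm_command(
  xyz=[
    [0, 0, 1],
    [0, 0, 1],
    [0, 0, 1],
    [0, 0, 1],
    [0, 0, 1],
    [0, 0, 0],
    [0, 0, 0],
  ],
  spin=[0, 0, 0, 0, 0, 0, 0],
  fingers=[1, 1, 1, 1, 1, 1, 1],
)

```text
t: 10.25
tool_pos: [493.0, 62.7, 130.7]
tool_rot: [-0.001, 0.625, 0.781, -0.001]
force: [0.2, 0.8, 0.3]
grip_width: 85.2
gripper_force: 0.0
```

```bash
python3 - <<'E'
from h import *
print(tcp_s()); snap('wrist','w5')
E
```

```text
(array([ -2.22637857, 147.09921734, 130.70478768]), np.float64(-0.048621534774571706), array([0.24436136, 0.75519586, 0.30861076]), 10.25)
```

View pics/w5.png

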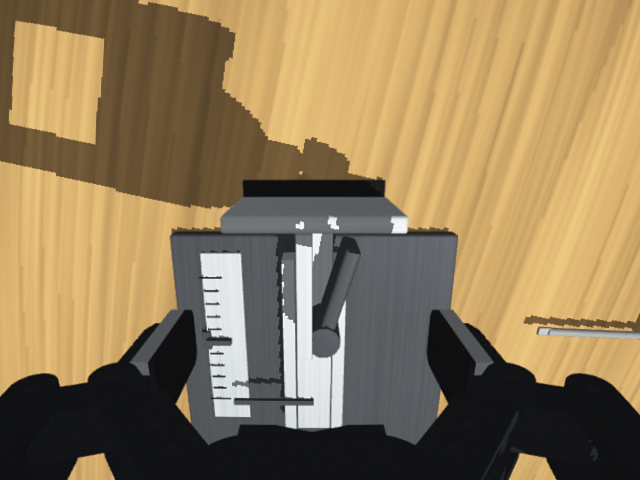

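The wrist view shows the fingers clear on both sides of the fin and lever. Pointer row is 401 (x 236–313), mark row 341 (x 205–232), plate inner top edge row ~233, fin x 296–311.

```bash
python3 - <<'E'
from h import *
np.set_printoptions(precision=1,suppress=True)
z=np.load('stand.npz'); th,t=z['th'],z['t']
def w2s(P): P=P.copy();P[:,:2]=s2w(-th,[0,0],np.c_[P[:,:2]-t,P[:,2]])[:,:2];return P
c=cam('wrist','w5')
print('depth',w2s(dep('wrist','w5',[(250,401),(270,401),(215,341),(225,341),(303,270),(303,330),(300,225),(325,342)])))
for n,px,h in (('pointer',[(240,401),(270,401),(310,401)],31),('mark',[(207,341),(230,341)],20),('plate',[(230,233),(300,233),(400,233)],70),('fin',[(296,270),(311,270)],72)): print(n,w2s(onz(c,px,h)))
im=np.load('pics/w5.npz')['im'].astype(int).sum(2)
print(im[395:408,[245,255]].T, im[333:350,[212,225]].T)
E
```

```text
depth [[-46.3  30.9  32.5]
 [-31.7  31.9  33.5]
 [-72.   71.3  17.6]
 [-64.1  72.8  20.2]
 [ -6.3 145.   71. ]
 [ -6.6 108.7  70.3]
 [ -7.8 169.   67.4]
 [  6.  100.5  69.3]]
pointer [[-53.9  29.6  31. ]
 [-32.1  29.9  31. ]
 [ -3.1  30.1  31. ]]
mark [[-77.2  72.6  20. ]
 [-60.5  72.8  20. ]]
plate [[-44.8 165.3  70. ]
 [ -7.8 165.3  70. ]
 [ 45.  165.3  70. ]]
fin [[-10.  145.4  72. ]
 [ -2.  145.4  72. ]]
[[670 681 633 207 107 184 260 252 257 340 575 678 677]
 [261 267 254 148 102 150 265 256 259 261 261 265 260]] [[695 697 693 497 236 115 104 143 245 263 269 256 266 431 466 579 687]
 [684 686 688 537 262 124  98 139 230 264 256 264 374 636 681 677 674]]
```

>>> arm_command(
  xyz=[
    [0, 0.06, 0.8],
    [0, 0, 0.8],
    [0, 0, 0.8],
    [0, 0, 0.7],
    [0, 0, 0],
    [0, 0, 0],
  ],
  spin=[0, 0, 0, 0, 0, 0],
  fingers=[1, 1, 1, 1, 1, 1],
)

```text
t: 10.9
tool_pos: [496.8, 63.6, 40.4]
tool_rot: [0.001, 0.625, 0.781, 0.001]
force: [-0.2, 0.4, 0.4]
grip_width: 85.1
gripper_force: 0.0
```

>>> arm_command(
  xyz=[
    [0.15, 0, 0],
    [0.15, 0, 0],
    [0.15, 0, 0],
    [0.15, 0, 0],
    [0.15, 0, 0],
    [0.15, 0, 0],
    [0, 0, 0],
  ],
  spin=[0, 0, 0, 0, 0, 0, 0],
  fingers=[1, 1, 1, 1, 1, 1, 1],
)

```text
t: 11.6
tool_pos: [489.4, 90.6, 38.7]
tool_rot: [-0.0, 0.625, 0.781, 0.0]
force: [1.7, -1.8, 2.3]
grip_width: 85.6
gripper_force: 1.4
```

>>> arm_command(
  xyz=[
    [0.15, 0, 0],
    [0.15, 0, 0],
    [0, 0, 0],
    [0, 0, 0],
  ],
  spin=[0, 0, 0, 0],
  fingers=[1, 1, 1, 1],
)

```text
t: 12.0
tool_pos: [487.3, 99.0, 38.5]
tool_rot: [-0.0, 0.625, 0.781, -0.0]
force: [1.6, -2.8, 1.1]
grip_width: 85.4
gripper_force: 1.5
```

```bash
python3 - <<'E'
from h import *
print(tcp_s()); snap('wrist','w6')
E
```

```text
(array([1.41207136e-01, 1.83740325e+02, 3.84711218e+01]), np.float64(-0.012567309315408995), array([ 1.5907821 , -2.76626585,  1.14059212]), 12.0)
```

View pics/w6.png

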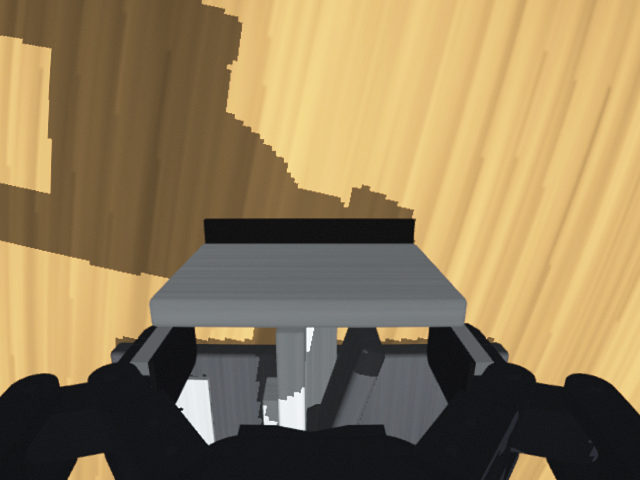

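The fingers now push the plate (inner edge at row ~325), with about 3 N of reaction. The lever (x 310–380) is still open, and the pointer is hidden under the gripper. I'll use the fixed cameras for the pointer and mark.

```bash
python3 - <<'E'
from h import *
z=np.load('stand.npz'); snap('top','t7'); snap('side','s7'); out=[]
for n,f in(('top','t7'),('side','s7')):
    p=proj(cam(n),s2w(z['th'],z['t'],[(-60,65,25)]))[0]; q=proj(cam(n),s2w(z['th'],z['t'],[(-50,61,31),(-67,72,20)])); u,v=p.astype(int); print(n,p,q)
    im=cv2.imread(f'pics/{f}.png')[v-28:v+28,u-38:u+38]; out.append(cv2.resize(im,(400,295),interpolation=cv2.INTER_NEAREST))
cv2.imwrite('pics/c7.png',np.hstack(out))
E
```

```text
top [319.04165858 259.84814134] [[319.84803502 255.40587749]
 [316.83115211 263.27795652]]
side [326.8677668  258.91110434] [[323.85434388 255.29641215]
 [328.39095852 262.71149975]]
```

View pics/c7.png

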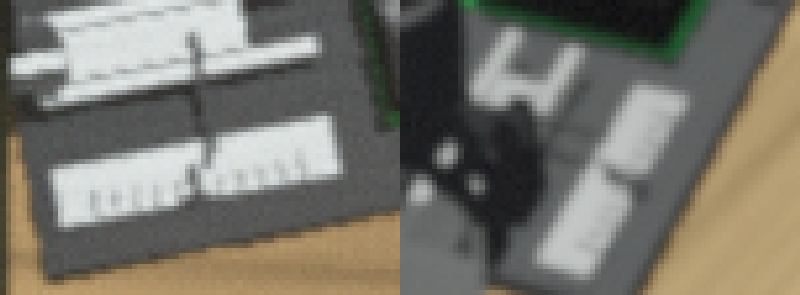

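The crop shows the pointer as a dark line from (193,40) to (210,150) and the mark at about (190,180), so they are slightly apart. I'll measure them at sub-pixel level in rectified top images.

```bash
cat >> h.py <<'E'
def prof(f,xs,zz,ys,n='top'):
    z=np.load('stand.npz'); im=np.load(f'pics/{f}.npz')['im'].astype(np.float32).mean(2); c=cam(n); out=[]
    for x in xs:
        p=proj(c,s2w(z['th'],z['t'],np.c_[np.full(len(ys),x),ys,np.full(len(ys),zz)])).astype(np.float32)
        out.append(cv2.remap(im,p[:,:1],p[:,1:],cv2.INTER_CUBIC)[:,0])
    return np.array(out)
def dark(ys,v,lo,hi):
    k=(ys>=lo)&(ys<=hi); y=ys[k];w=v[k]; b=np.maximum(np.percentile(w,70)-w-15,0); return (b*y).sum()/(b.sum()+1e-9), w.min()
E
python3 - <<'E'
from h import *
np.set_printoptions(precision=0,suppress=True,linewidth=200)
ys=np.arange(15,95,2.)
print(ys)
for f in ('top0','t7'):
  for x in range(-80,-15,4): print(f,x,prof(f,[x],31 if x>-60 else 20,ys)[0])
E
```

```text
[15. 17. 19. 21. 23. 25. 27. 29. 31. 33. 35. 37. 39. 41. 43. 45. 47. 49. 51. 53. 55. 57. 59. 61. 63. 65. 67. 69. 71. 73. 75. 77. 79. 81. 83. 85. 87. 89. 91. 93.]
top0 -80 [174. 167. 153. 143. 162. 164. 157. 155. 165. 173. 171. 159. 151. 159. 175. 181. 168. 155. 153. 158. 167. 169. 155. 139. 132. 124. 108.  87.  78.  75.  83. 101. 116. 147. 170. 175. 166. 158. 152.
 164.]
top0 -76 [212. 203. 185. 189. 209. 209. 199. 184. 190. 208. 214. 204. 191. 193. 209. 214. 204. 185. 186. 208. 215. 207. 196. 195. 206. 202. 182. 142. 113. 138. 172. 183. 180. 188. 209. 218. 208. 193. 187.
 202.]
top0 -72 [211. 207. 189. 179. 195. 211. 206. 193. 185. 195. 206. 202. 191. 188. 199. 206. 200. 182. 186. 204. 209. 203. 192. 196. 210. 211. 199. 158. 121. 132. 174. 189. 186. 191. 208. 211. 202. 189. 189.
 206.]
top0 -68 [212. 208. 199. 194. 206. 211. 211. 209. 203. 207. 212. 213. 210. 207. 209. 212. 212. 211. 207. 207. 211. 214. 213. 215. 214. 210. 195. 161. 116. 125. 174. 201. 202. 205. 211. 213. 213. 206. 206.
 213.]
top0 -64 [213. 212. 209. 208. 211. 216. 212. 199. 175. 152. 172. 199. 213. 213. 212. 211. 
[... 5043 characters left out ...]
. 73. 61. 51. 45. 45. 48. 50. 53. 53. 50. 44. 45. 52. 55. 57. 57. 54.]
t7 -24 [143. 146. 151. 148. 142. 140. 144. 146. 144. 145. 146. 146. 148. 151. 148. 147. 144. 146. 148. 151. 139. 114. 104. 115. 128. 143. 153. 150. 143. 142. 141. 138. 141. 148. 147. 145. 144. 142. 140.
 145.]
t7 -20 [223. 227. 228. 227. 226. 225. 223. 227. 225. 225. 226. 223. 220. 225. 229. 228. 226. 224. 225. 225. 217. 188. 148. 155. 194. 221. 225. 227. 229. 231. 226. 222. 222. 226. 229. 229. 228. 225. 222.
 224.]
t7 -16 [184. 186. 189. 191. 186. 179. 177. 180. 190. 198. 203. 200. 192. 188. 192. 200. 204. 199. 194. 196. 185. 154. 116. 128. 167. 192. 192. 194. 197. 198. 195. 190. 190. 191. 196. 200. 198. 192. 190.
 187.]
```

>>> arm_command(
  xyz=[
    [0.13, 0, 0],
    [0.13, 0, 0],
    [0.11, 0, 0],
    [0, 0, 0],
    [0, 0, 0],
    [0, 0, 0],
  ],
  spin=[0, 0, 0, 0, 0, 0],
  fingers=[1, 1, 1, 1, 1, 1],
)

```text
t: 12.75
tool_pos: [484.9, 109.7, 38.5]
tool_rot: [-0.0, 0.625, 0.781, -0.0]
force: [2.8, -3.7, 0.6]
grip_width: 85.3
gripper_force: 1.6
```

```bash
cat > meas.py <<'E'
from h import *
import sys
print(tcp_s()); g=sys.argv[1]; snap('top',g); ys=np.arange(15,95,.5)
for f in ('top0','t7',g):
    lo=20 if f=='top0' else 50; r=[]
    for x,zz in ((-24,31),(-22,31),(-20,31),(-18,31),(-16,31)): r.append(dark(ys,prof(f,[x],zz,ys)[0],*((lo,lo+20) if f!=g else (60,82)))[0])
    m=[dark(ys,prof(f,[x],20,ys)[0],66,76.5)[0] for x in (-76,-74,-72,-70,-68)]
    print(f,np.round(r,1),np.median(r),np.round(m,1))
p=proj(cam('top'),s2w(np.load('stand.npz')['th'],np.load('stand.npz')['t'],[(-45,70,31)]))[0].astype(int); u,v=p
cv2.imwrite(f'pics/{g}c.png',cv2.resize(cv2.imread(f'pics/{g}.png')[v-22:v+22,u-30:u+30],(600,440),interpolation=cv2.INTER_CUBIC))
E
python3 meas.py t8
```

```text
(array([1.49216816e-01, 1.94701290e+02, 3.85163803e+01]), np.float64(-0.01658720286473763), array([ 2.82636931, -3.67160889,  0.61324575]), 12.75)
top0 [30.1 30.2 30.1 29.8 29.5] 30.051981694138227 [71.1 71.2 71.6 71.8 71.7]
t7 [59.2 59.7 59.8 59.8 59.6] 59.66952089417097 [71.2 71.4 71.7 71.9 71.7]
t8 [71.1 71.  70.6 70.5 70.4] 70.58839040562516 [71.1 71.4 71.7 72.  72.1]
```

View pics/t8c.png

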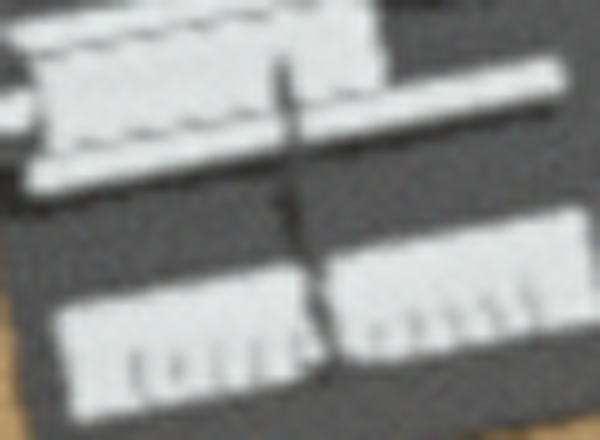

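The line from (282,70) to (335,360) is nearly straight. Numerically the pointer is about 0.8 mm short of the mark, so I'll nudge it and then close.

>>> arm_command(
  xyz=[
    [0.03, 0, 0.04],
    [0, 0, 0.04],
    [0, 0, 0],
    [0, 0, 0],
  ],
  spin=[0, 0, 0, 0],
  fingers=[1, 1, 1, 1],
)

```text
t: 13.2
tool_pos: [485.1, 110.4, 36.4]
tool_rot: [0.0, 0.625, 0.781, 0.0]
force: [0.9, -3.3, 1.0]
grip_width: 85.5
gripper_force: 1.9
```

```bash
python3 meas.py t9
```

```text
(array([  0.51916265, 195.38169358,  36.39618823]), np.float64(-0.020687236056395747), array([ 0.8614783 , -3.31599688,  0.96417825]), 13.2)
top0 [30.1 30.2 30.1 29.8 29.5] 30.051981694138227 [71.1 71.2 71.6 71.8 71.7]
t7 [59.2 59.7 59.8 59.8 59.6] 59.66952089417097 [71.2 71.4 71.7 71.9 71.7]
t9 [71.4 71.2 70.8 71.  71.4] 71.23035159041612 [71.1 71.3 71.6 71.9 72. ]
```

>>> arm_command(
  xyz=[
    [0, -0.02, 0],
    [0, 0, 0],
    [0, 0, 0],
    [0, 0, 0],
    [0, 0, 0],
    [0, 0, 0],
    [0, 0, 0],
    [0, 0, 0],
    [0, 0, 0],
    [0, 0, 0],
  ],
  spin=[0, 0, 0, 0, 0, 0, 0, 0, 0, 0],
  fingers=[0.9, 0.8, 0.7, 0.6, 0.5, 0.4, 0.3, 0.2, 0.1, 0],
  grip_force=35,
)

```text
t: 14.25
tool_pos: [483.1, 110.1, 37.7]
tool_rot: [-0.001, 0.624, 0.781, -0.002]
force: [-8.6, -5.6, 17.3]
grip_width: 19.3
gripper_force: 37.3
```

>>> arm_command(
  xyz=[
    [0, 0, 0],
    [0, 0, 0],
    [0, 0, 0],
    [0, 0, 0],
    [0, 0, 0],
  ],
  spin=[0, 0, 0, 0, 0],
  fingers=[0, 0, 0, 0, 0],
)

```text
t: 14.75
tool_pos: [483.1, 110.1, 37.7]
tool_rot: [-0.001, 0.624, 0.781, -0.002]
force: [-9.5, -6.5, 17.8]
grip_width: 18.4
gripper_force: 37.3
```

```bash
python3 meas.py t10; python3 -c "
from h import *
snap('wrist','w10')"
```

```text
(array([ -1.45961671, 195.48265088,  37.71667671]), np.float64(0.0330056822324831), array([-9.52827807, -6.46094122, 17.82540632]), 14.75)
top0 [30.1 30.2 30.1 29.8 29.5] 30.051981694138227 [71.1 71.2 71.6 71.8 71.7]
t7 [59.2 59.7 59.8 59.8 59.6] 59.66952089417097 [71.2 71.4 71.7 71.9 71.7]
t10 [71.6 71.4 71.2 71.5 71.7] 71.50795492497902 [71.1 71.3 71.7 72.  72.1]
```

View pics/w10.png

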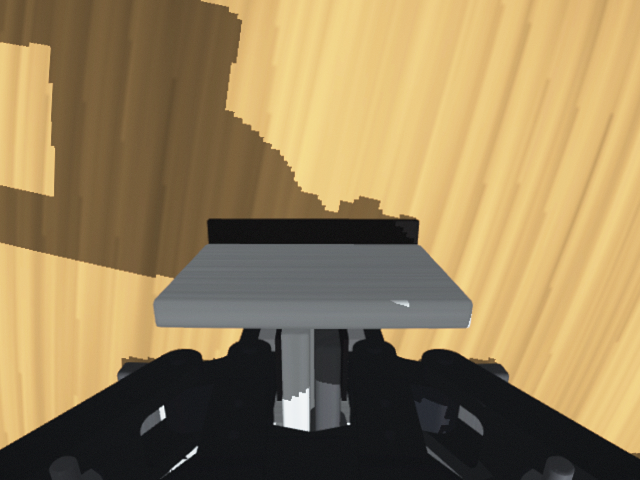

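View pics/t10c.png

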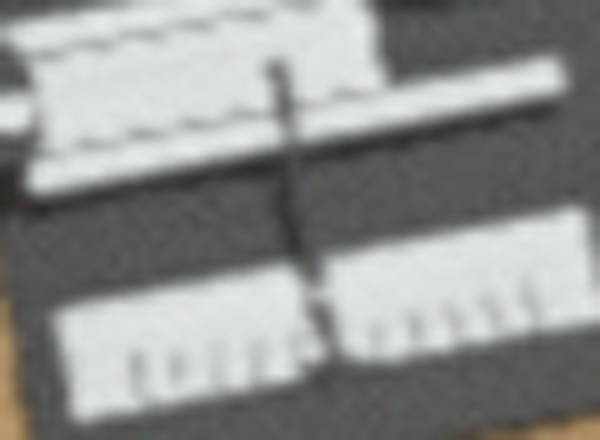

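The wrist view shows the fin (x 280–315) and lever (x 315–345) pinched parallel. The top crop shows pointer and mark as one straight line from (278,70) to (335,360): pointer at 71.5 mm, mark at about 71.5 mm. Last check before handing in.

>>> arm_command(
  xyz=[
    [0, 0, 0],
    [0, 0, 0],
    [0, 0, 0],
    [0, 0, 0],
    [0, 0, 0],
  ],
  spin=[0, 0, 0, 0, 0],
  fingers=[0, 0, 0, 0, 0],
  grip_force=45,
)

```text
t: 15.35
tool_pos: [483.1, 110.1, 37.8]
tool_rot: [-0.001, 0.624, 0.781, -0.002]
force: [-10.8, -5.8, 17.6]
grip_width: 18.7
gripper_force: 46.1
```

```bash
python3 meas.py t11; python3 -c "
from h import *
print(sensors.get_obs()['grip_width'])
print(job.sign_off())"
```

```text
(array([ -1.53524349, 195.47167323,  37.76210599]), np.float64(0.032206023818489776), array([-10.83027853,  -5.78690997,  17.64973992]), 15.35)
top0 [30.1 30.2 30.1 29.8 29.5] 30.051981694138227 [71.1 71.2 71.6 71.8 71.7]
t7 [59.2 59.7 59.8 59.8 59.6] 59.66952089417097 [71.2 71.4 71.7 71.9 71.7]
t11 [71.6 71.4 71.3 71.6 71.8] 71.57450529010094 [71.2 71.3 71.7 71.9 72. ]
18.39917404858489
the job is handed in; nothing more can be done
None
```

I handed the job in at about 15 s: the bar measures level in its catch, the pointer is on the mark to within about 0.5 mm, the lever is squeezed closed and still pinched against the fin at about 46 N, and the screwdriver, dish and drive were not touched.

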